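# Sort the spices, citrus and garlic into their holders

### The arm

A 7-joint arm with a two-finger parallel gripper is mounted at the origin on a cart in front of the work surface, level with it; the furniture and walls round the work are solid. World frame = base frame: x ahead of the robot, y to its left, z up, the work surface at z = 0. Lengths are in m, angles in rad, forces in N, time in s.
With the tool pointing down it reaches from about 0.4 to 0.85 m from the base axis. Payload 10.4 kg.
Tool frame: the origin (TCP) lies at the very end of the fingers, on their centre line; the grasp point (between the pads) lies 19 mm behind it; z points along the fingers, y is the line along which they close (so a half turn about z gives the same grasp; the last joint's range is limited). The gripper opens to 85 mm and grips with 20 to 120 N. Pads are 22 mm wide; open, the fingers measure 114 mm over their backs; the gripper's body (76 mm by 85 mm) begins 54 mm behind the grasp point. The pads swing forward as they close: fully open they stand 13 mm farther back than shut.
Start: joints at [-1.139, 0.332, -0.065, 1.46, 0.022, 1.35, -0.088], TCP at [0.275, 0.561, 0.231] pointing down, gripper open.
Joint ranges: [-2.6, 2.6], [-0.5, 2.12], [-1.47, 1.34], [0.16, 2.42], [-1.27, 4.41], [0.06, 2.06], [-2.6, 2.6]. Speed limits (rad/s): [2.22, 2.22, 2.79, 2.79, 3.14, 3.14, 3.14].

### API

Orientations are given as a unit quaternion [x, y, z, w].
In Python, from workcell import manip, vision, order gives the robot as it stands. The module is installed in compiled form; this text tells all that it offers.
- The arm moves only by the tool move_arm, never from a script. Its argument "motion" is a list of rows, each a list of 3 entries, a list of its own where there are three numbers: the shift along the tool's x, y, z scaled (see below), then the turn, a rotation vector about the tool's x, y, z scaled (see below), then the opening, from -1 (shut) to 1 (fully open). In form: [[[dx, dy, dz], [wx, wy, wz], hand], ...]. A call has 1 to 12 rows; each row shifts and turns the commanded pose from where the row before left it, along the tool's axes as they then stand; what a row does not reach is not made up. The controller multiplies each number of a shift by 0.75 m and each number of a turn by pi/4 rad. A row lasts 1/10 s, in which the tool goes at most 50 mm and 8.59 degrees, less where a joint would pass 70% of its speed; a pose out of reach is approached as far as the arm can. A call with a number of a shift or a turn outside -1 to 1 is refused whole. A call with a gripper value outside its range is refused whole. The fingers move at their own pace and stop on an object; "newtons" is the grip in N (left out, the last holds). Time passes only in rows, so rows that do not move let the fingers close. It gives the time, the measured TCP pose, the force, the opening and the grip force at its end, in the units of the state.
- manip.get_obs(): the state, without advancing time (a new reading comes with each control period).
- vision.camera(name): name is "side" or "top" or "wrist"; returns a dict with "pixels" (400x640x3 uint8, red, green, blue), "fx", "fy", "cx", "cy" (pixels), "R" (3x3) and "t" (3): a world point X has camera coordinates R X + t. Camera axes: x right, y down, z forward; pixel columns grow to the right and rows downward; lengths in m; the calibration is good to about 2 mm. A picture is of the moment at which its call begins. There is no depth.
- order.hand_in(): hands the job in; it is judged then, once.
The state is a dict: "clock": time; "joint_pos": joint angles; "joint_velocities": joint speeds; "tau": joint torques, N m; "position": TCP position; "ee_rot": TCP orientation; "ft_force": force on the tool from outside, world axes, zero at the start; "torque": the same for the moment, N m; "grip_width": opening from 0.0 (shut) to 1.0 (fully open); "grasp_force": force on a finger pad.
Only numpy, scipy, OpenCV 4.12 (cv2) and the standard library are available. Lean on these libraries where they do the work, as an engineer would, in place of code of your own. Each camera call takes 0.05 s, during which the arm holds its last target. There are 200 camera calls.

### The job

Clear the mixed handful of groceries from the front of the worktop: stand the two spice jars upright in the wooden block, one in each socket; put the lemon and the lime in the slatted wooden crate and the garlic bulb in the round terracotta dish. Lower each thing into place rather than dropping it, and do not knock over or shift the tin and the coffee cup standing nearby.

Things in the scene. Friction and masses are not known exactly. Their poses are not given: they have to be found in the camera images.
- jar_1: spice jar, one of two alike: glass jar with label and red screw cap, standing upright, 45 mm diameter, 106 mm tall (cap from 85 mm up). Origin at the centre of its underside, z up along the jar. Starts on the worktop, in the front row.
- jar_2: spice jar, one of two alike: glass jar with label and red screw cap, standing upright, 45 mm diameter, 106 mm tall (cap from 85 mm up). Origin at the centre of its underside, z up along the jar. Starts on the worktop, in the front row. The jars far left at the wall are only scenery. Either jar may go in either socket.
- lemon: yellow lemon lying on its side, 77 mm long (along its own x), 51 mm wide, 51 mm high. Origin at the centre of its underside as it lies at the start; its middle is 26 mm from there along its own z. It may roll a little. Starts in the front row.
- lime: green lime, smaller than the lemon: 52 mm long (own x), 43 mm wide, 42 mm high. Origin at the centre of its underside as it lies at the start; its middle is 21 mm from there along its own z. It may roll a little. Starts in the front row.
- garlic: garlic bulb, round, 56 mm diameter, 56 mm high with its narrow neck on top. Origin at the centre of its underside, z up. Starts in the front row.
- spice_block: pale wooden block, fixed, 88 x 164 x 40 mm (x, y, z), with two square sockets side by side, each 64 x 64 mm and 30 mm deep (socket floor 10 mm above the worktop), centred at y = +38 mm and y = -38 mm of its own frame. Origin at the centre of its underside on the worktop. One of three holders just behind the front row; which stands left, middle or right varies.
- citrus_crate: low open crate of brown wooden slats, rectangular, fixed, outside 132 x 212 x 40 mm (x, y, z), walls and floor 6 mm thick, open on top, room for two fruits side by side along its y. Origin at the centre of its underside on the worktop. One of the three holders.
- garlic_dish: round terracotta dish with a straight low wall, fixed, 140 mm diameter outside at the rim, 30 mm high, wall 5 mm, floor 6 mm thick, inside about 124 mm across at the floor. Origin at the centre of its underside on the worktop. One of the three holders.
- tin: bystander: labelled food tin, 57 mm diameter, 72 mm tall, upright on the worktop, just right of the work (a like tin far left at the wall is only scenery). Origin at the centre of its underside. Leave alone.
- cup: bystander: cream coffee cup with a handle, 59 x 84 x 56 mm, upright on the worktop to the left. Origin under its middle. Leave alone.

How it is judged:
At the end, for the whole second after the job is handed in: Each jar upright (0.12 rad) in its own socket (14 mm of its centre, underside under 18 mm high); lemon and lime origins inside the crate (x 62, y 102 mm of centre, under 64 mm high); garlic origin within 66 mm of the dish centre, under 68 mm high; all released and at rest (0.02 m/s) (((x of jar_1 in the frame of spice_block between -0.014 and 0.014 m and y of jar_1 in the frame of spice_block between 0.024 and 0.052 m and x of jar_2 in the frame of spice_block between -0.014 and 0.014 m and y of jar_2 in the frame of spice_block between -0.052 and -0.024 m) or (x of jar_1 in the frame of spice_block between -0.014 and 0.014 m and y of jar_1 in the frame of spice_block between -0.052 and -0.024 m and x of jar_2 in the frame of spice_block between -0.014 and 0.014 m and y of jar_2 in the frame of spice_block between 0.024 and 0.052 m)) and z of each of jar_1, jar_2 in the frame of spice_block below 0.018 m and angle between each of jar_1, jar_2's own z axis and vertical below 0.12 rad and x of lemon in the frame of citrus_crate between -0.062 and 0.062 m and y of lemon in the frame of citrus_crate between -0.102 and 0.102 m and z of each of lemon, lime in the frame of citrus_crate below 0.064 m and x of lime in the frame of citrus_crate between -0.062 and 0.062 m and y of lime in the frame of citrus_crate between -0.102 and 0.102 m and horizontal distance between garlic and garlic_dish below 0.066 m and z of garlic in the frame of garlic_dish below 0.068 m and linear speed of each of jar_1, jar_2, lemon, lime, garlic below 0.02 m/s); the robot touches nothing.
It fails at once if the tin is moved more than 25 mm or tipped more than 0.3 rad (distance of tin from where it was at the start of the episode above 0.025 m or angle between tin's own z axis and vertical above 0.3 rad).
It fails at once if the cup is moved more than 25 mm or tipped more than 0.3 rad (distance of cup from where it was at the start of the episode above 0.025 m or angle between cup's own z axis and vertical above 0.3 rad).
It fails at once if one of the five things falls freely from more than about 40 mm (over 0.9 m/s while the fingers do not touch it) ((linear speed of jar_1 above 0.9 m/s and contact force between the fingers and jar_1 below 0.02 N) or (linear speed of jar_2 above 0.9 m/s and contact force between the fingers and jar_2 below 0.02 N) or (linear speed of lemon above 0.9 m/s and contact force between the fingers and lemon below 0.02 N) or (linear speed of lime above 0.9 m/s and contact force between the fingers and lime below 0.02 N) or (linear speed of garlic above 0.9 m/s and contact force between the fingers and garlic below 0.02 N)).
It also fails if it takes over 128 s, if anything falls off the work surface, if the arm or the gripper's body presses on something with over 40 N, if the wrist force passes 120 N, or if a joint passes its speed limit or range.

## Working session

There is one attempt and no reset: what is moved stays moved. The work goes in short steps, Python scripts to look and compute and a tool call to move; the robot and the scene stay as the last step left them, time stands still between calls to the robot, and variables do not carry over. Pictures are saved under pics/ and viewed, at most 14 in all, crops included, and the job is handed in when it is done.

Besides the shell and the picture viewer there is one more tool, called after "Call:" by a JSON object that holds its "fn" and its "kwargs", one argument or row to a line. move_arm: Moves the arm, as the interface text tells. Its arguments: {"type":"object","properties":{"motion":{"type":"array"},"newtons":{"type":"number"}},"required":["motion"]}

```bash
mkdir -p pics
cat > h.py <<'E'
import numpy as np, cv2
from workcell import manip, vision, order
def shot(n,f,crop=None,s=1):
    c=vision.camera(n); im=c["pixels"][:,:,::-1]
    cv2.imwrite(f"pics/{f}_raw.png",im)
    np.savez(f"pics/{n}_cal.npz",**{k:c[k] for k in("fx","fy","cx","cy","R","t")})
    if crop: u0,v0,u1,v1=crop; im=im[v0:v1,u0:u1]
    cv2.imwrite(f"pics/{f}.png",cv2.resize(im,None,fx=s,fy=s,interpolation=cv2.INTER_CUBIC))
def cal(n): return np.load(f"pics/{n}_cal.npz")
def px(n,u,v,z):
    c=cal(n); R=c["R"]; o=-R.T@c["t"]
    d=R.T@np.array([(u-c["cx"])/c["fx"],(v-c["cy"])/c["fy"],1.]); return o+d*(z-o[2])/d[2]
def proj(n,X):
    c=cal(n); p=c["R"]@np.array(X)+c["t"]; return np.array([c["fx"]*p[0]/p[2]+c["cx"],c["fy"]*p[1]/p[2]+c["cy"]])
E
python3 - <<'E'
from h import *
for n in("top","side"): shot(n,n+"0",None,1.25); c=cal(n); print(n,c["fx"],-c["R"].T@c["t"],c["R"].round(2).tolist())
o=manip.get_obs(); print({k:np.round(v,3).tolist() for k,v in o.items()})
E
```

```text
top 452.43901806866893 [ 0.35319836 -0.01639415  1.54775968] [[0.01, -1.0, 0.01], [-0.99, -0.01, -0.1], [0.1, -0.01, -0.99]]
side 455.1597263138875 [ 0.59141164 -1.13213247  0.84814443] [[1.0, 0.08, 0.02], [0.06, -0.58, -0.81], [-0.06, 0.81, -0.59]]
{'clock': 0.1, 'joint_pos': [-1.139, 0.333, -0.065, 1.461, 0.022, 1.35, -0.089], 'joint_velocities': [0.0, -0.003, -0.002, -0.001, -0.001, 0.001, -0.001], 'tau': [0.002, -62.674, 0.049, -39.243, 0.016, 0.007, 0.0], 'position': [0.274, 0.561, 0.231], 'ee_rot': [0.225, 0.974, -0.001, -0.0], 'ft_force': [-0.33, 0.081, -0.683], 'torque': [0.029, 0.074, 0.003], 'grasp_force': 0.0, 'grip_width': 1.001}
```

View pics/top0.png

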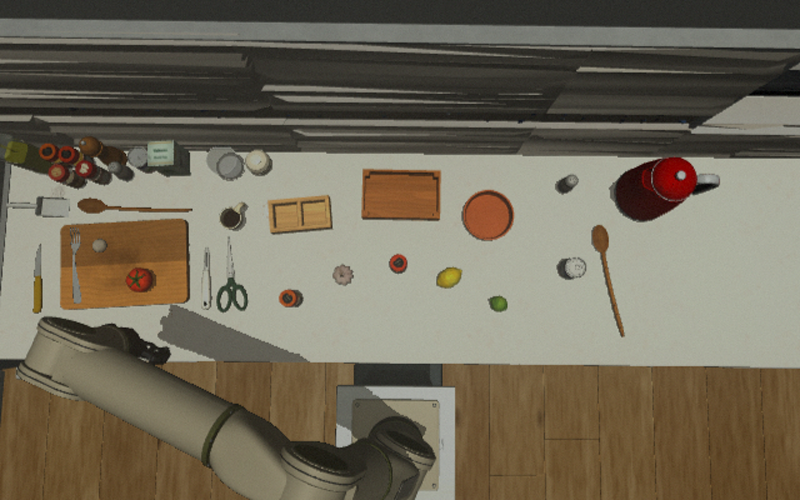

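View pics/side0.png

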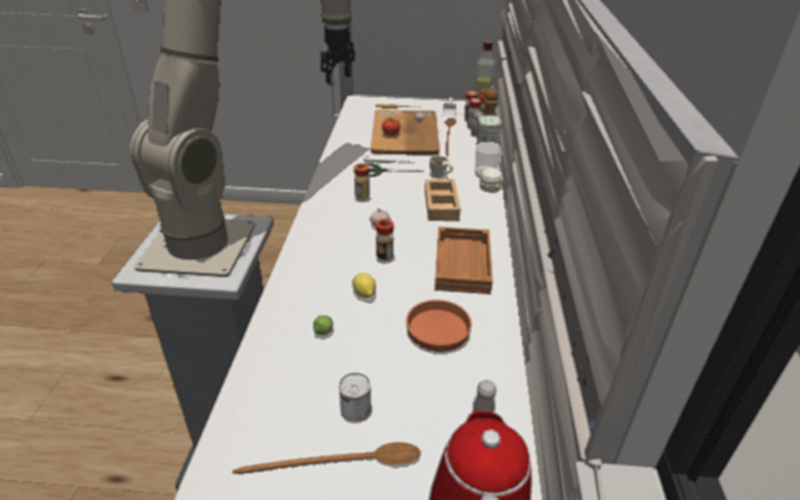

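Top view (800×500 scale): jars are at (290,298) and (398,263), garlic (343,274), lemon (449,277), lime (498,303). The block is at (300,214), crate (400,194), dish (488,215), cup (232,216) and tin (572,267). I'll enlarge the work area to measure.

Run:
```python
from h import *
im=cv2.imread("pics/top0_raw.png")
cv2.imwrite("pics/c1.png",cv2.resize(im[125:260,170:410],None,fx=3.333,fy=3.333,interpolation=cv2.INTER_CUBIC))
im=cv2.imread("pics/top0_raw.png")
```

```text
(no output)
```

View pics/c1.png

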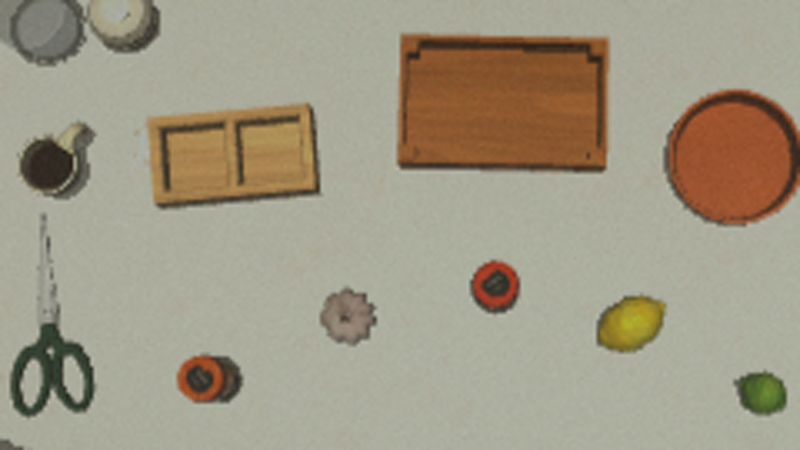

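The crop (3.333× scale, offset (170,125)) shows jar caps at (200,379) and (495,286), garlic (348,317), and the lemon at (631,323) with its tips at (665,302) and (597,345). The lime is at (763,392), the dish centre near (733,157), and the block and crate corners are legible.

Run:
```python
from h import *
f=lambda u,v,z: px("top",170+u/3.3333-.35,125+v/3.3333-.35,z)
for n,u,v,z in[("jarA",200,379,.106),("jarB",495,286,.106),("garlic",348,317,.04),("lemon",631,323,.026),("l1",665,302,.026),("l2",597,345,.026),("lime",763,392,.021),("lm1",738,389,.021),("dish",733,157,.03),("dl",667,157,.03),("cup",48,165,.056)]: print(n,f(u,v,z).round(4))
print("tin",px("top",572/1.25,267/1.25,.072).round(3))
for n,P,dim in(("block",[(150,117),(310,104),(318,191),(157,206)],0),("crate",[(401,35),(608,39),(605,169),(398,167)],0)):
    W=np.array([f(u,v,.04) for u,v in P]); c=W.mean(0); y=W[0]+W[3]-W[1]-W[2]; 
    print(n,c.round(4),"yaw of y axis from +y",np.degrees(np.arctan2(-y[0],y[1])).round(1),"sides",[np.linalg.norm(W[i]-W[i-1]).round(3) for i in range(4)])
    if n=="block":
        y/=np.linalg.norm(y); print([(c+s*.038*y).round(4) for s in(1,-1)])
        for s in [(200,156),(273,152)]: print(f(*s,.025).round(4))
# side check
S=lambda u,v,z: px("side",u/1.25,v/1.25,z).round(3)
print("side jarA cap",S(362,168,.106),"jarB",S(384,226,.106),"lemon",S(364,285,.026),"lime",S(323,324,.021),"garl",S(380,217,.03),"dish",S(439,318,.03),"tin",S(355,383,.072))
```

```text
jarA [0.3799 0.2752 0.106 ]
jarB [ 0.4713 -0.0045  0.106 ]
garlic [0.4442 0.1427 0.04  ]
lemon [ 0.4416 -0.1416  0.026 ]
l1 [ 0.4632 -0.176   0.026 ]
l2 [ 0.4191 -0.1073  0.026 ]
lime [ 0.3734 -0.2754  0.021 ]
lm1 [ 0.3762 -0.2501  0.021 ]
dish [ 0.6117 -0.2452  0.03  ]
dl [ 0.611  -0.1779  0.03  ]
cup [0.5924 0.4434 0.056 ]
tin [ 0.468 -0.461  0.072]
block [0.6077 0.2614 0.04  ] yaw of y axis from +y 5.6 sides [np.float64(0.091), np.float64(0.162), np.float64(0.09), np.float64(0.162)]
[array([0.604 , 0.2992, 0.04  ]), array([0.6114, 0.2235, 0.04  ])]
[0.6082 0.2985 0.025 ]
[0.6131 0.2242 0.025 ]
crate [ 0.664  -0.0102  0.04  ] yaw of y axis from +y -0.3 sides [np.float64(0.136), np.float64(0.211), np.float64(0.134), np.float64(0.209)]
side jarA cap [0.386 0.26  0.106] jarB [ 0.476 -0.021  0.106] lemon [ 0.444 -0.146  0.026] lime [ 0.375 -0.276  0.021] garl [0.45  0.134 0.03 ] dish [ 0.616 -0.242  0.03 ] tin [ 0.473 -0.47   0.072]
```

Call:
{"fn": "move_arm", "kwargs": {
  "motion": [
    [[0, 0, 0], [0, 0, 0.1778], 1],
    [[0, 0, 0], [0, 0, 0.1778], 1],
    [[0, 0, 0], [0, 0, 0.1778], 1],
    [[0, 0, 0], [0, 0, 0.1778], 1],
    [[0, 0, 0], [0, 0, 0.1778], 1],
    [[0, 0, 0], [0, 0, 0.1778], 1],
    [[0, 0, 0], [0, 0, 0.1778], 1],
    [[0, 0, 0], [0, 0, 0.1778], 1],
    [[-0.03, 0.01, 0], [0, 0, 0], 1],
    [[-0.05, 0.02, 0], [0, 0, 0], 1],
    [[-0.05, 0.02, 0], [0, 0, 0], 1],
    [[0, 0, 0], [0, 0, 0], 1]
  ]
}}

```text
clock: 1.3
position: [0.3155, 0.459, 0.2315]
ee_rot: [0.71, 0.704, -0.0, 0.001]
ft_force: [0.5, 0.0, 0.0]
grip_width: 1.003
grasp_force: 0.0
```

```bash
cat > to.py <<'E'
import sys
from h import *
from scipy.spatial.transform import Rotation as Ro
x,y,z=map(float,sys.argv[1:4]); yaw=float(sys.argv[4]) if len(sys.argv)>4 else 0
o=manip.get_obs(); R=Ro.from_quat(o["ee_rot"]); p=np.array(o["position"])
a=np.radians(yaw); T=np.array([[-np.sin(a),np.cos(a),0],[np.cos(a),np.sin(a),0],[0,0,-1]]).T
d=np.array([x,y,z])-p; s=R.inv().apply(d)/.75; w=(R.inv()*Ro.from_matrix(T)).as_rotvec()/(np.pi/4)
print("t",o["clock"],"p",p.round(4),"shift",s.round(4),"rows",round(np.linalg.norm(d)/.045,1),"turn",w.round(4),"width",np.round(o["grip_width"],3),"gf",np.round(o["grasp_force"],1),"j",np.round(o["joint_pos"],2))
E
python3 to.py .380 .275 .18
```

```text
t 1.3 p [0.3155 0.459  0.2315] shift [-0.2445  0.0879  0.0691] rows 4.5 turn [ 0.0015  0.002  -0.0103] width 1.003 gf 0.0 j [-1.16  0.18  0.13  1.65 -0.02  1.31 -1.04]
```

Call:
{"fn": "move_arm", "kwargs": {
  "motion": [
    [[-0.0489, 0.0176, 0.0138], [0, 0, 0], 1],
    [[-0.0489, 0.0176, 0.0138], [0, 0, 0], 1],
    [[-0.0489, 0.0176, 0.0138], [0, 0, 0], 1],
    [[-0.0489, 0.0176, 0.0138], [0, 0, 0], 1],
    [[-0.0489, 0.0176, 0.0138], [0, 0, 0], 1],
    [[0, 0, 0], [0, 0, 0], 1],
    [[0, 0, 0], [0, 0, 0], 1]
  ]
}}

```text
clock: 2.0
position: [0.3777, 0.2802, 0.1795]
ee_rot: [0.708, 0.706, -0.0, -0.0]
ft_force: [0.1, 1.2, 0.3]
grip_width: 0.999
grasp_force: 0.0
```

```bash
python3 to.py .380 .275 .051
python3 - <<'E'
from h import *
shot("wrist","w1")
print(proj("wrist",[.38,.275,.106]),proj("wrist",[.38,.275,.18]))
E
```

```text
t 2.0 p [0.3777 0.2802 0.1795] shift [-0.0069  0.0031  0.1713] rows 2.9 turn [-0.0005 -0.0002 -0.0034] width 0.999 gf 0.0 j [-0.98  0.02  0.25  1.94 -0.01  1.19 -0.73]
[320.03969884 224.53206903] [321.62006195 277.98836157]
```

View pics/w1.png

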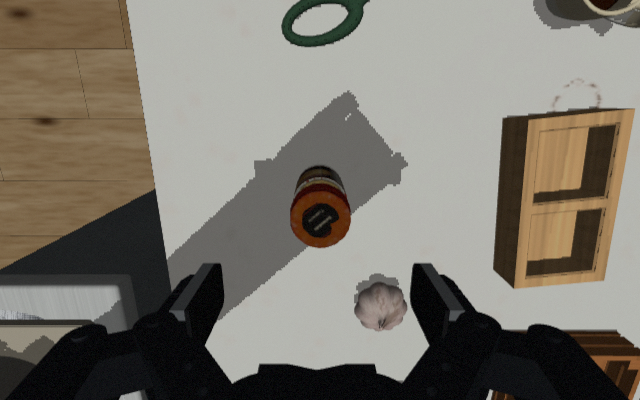

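The wrist view shows the cap at (321,220), against a prediction of (320,224), so the measurement agrees to a few mm. The block's top face corners are at about (530,117), (634,109), (607,279) and (516,288).

Run:
```python
from h import *
print(px("wrist",321,220,.106).round(4),px("wrist",380,307,.045).round(4))
W=np.array([px("wrist",u,v,.04) for u,v in[(530,117),(634,109),(607,279),(516,288)]]);print(W.round(4).tolist(),W.mean(0).round(4))
W=np.array([px("wrist",u,v,.04) for u,v in[(540,132),(619,125),(609,197),(533,204)]]);print(W.mean(0).round(4))
W=np.array([px("wrist",u,v,.04) for u,v in[(532,211),(608,204),(600,269),(527,276)]]);print(W.mean(0).round(4))
```

```text
[0.3807 0.2784 0.106 ] [0.4407 0.1636 0.045 ]
[[0.5576, 0.3464, 0.04], [0.6434, 0.3528, 0.04], [0.6641, 0.1919, 0.04], [0.5761, 0.1819, 0.04]] [0.6103 0.2683 0.04  ]
[0.6055 0.3049 0.04  ]
[0.6147 0.2327 0.04  ]
```

Call:
{"fn": "move_arm", "kwargs": {
  "motion": [
    [[0, 0, 0.043], [0, 0, 0], 1],
    [[0, 0, 0.043], [0, 0, 0], 1],
    [[0, 0, 0.043], [0, 0, 0], 1],
    [[0, 0, 0.043], [0, 0, 0], 1],
    [[0, 0, 0], [0, 0, 0], 1],
    [[0, 0, 0], [0, 0, 0], -1],
    [[0, 0, 0], [0, 0, 0], -1],
    [[0, 0, 0], [0, 0, 0], -1],
    [[0, 0, 0], [0, 0, 0], -1],
    [[0, 0, 0], [0, 0, 0], -1],
    [[0, 0, 0], [0, 0, 0], -1],
    [[0, 0, 0], [0, 0, 0], -1]
  ],
  "newtons": 40
}}

```text
clock: 3.25
position: [0.3786, 0.2816, 0.0524]
ee_rot: [0.708, 0.707, 0.002, -0.0]
ft_force: [-0.8, 0.1, 7.6]
grip_width: 0.512
grasp_force: 37.6
```

```bash
python3 to.py .604 .299 .2
```

```text
t 3.25 p [0.3786 0.2816 0.0524] shift [ 0.024   0.3009 -0.1962] rows 6.0 turn [ 0.0025 -0.0034 -0.0014] width 0.512 gf 37.6 j [-0.97  0.19  0.25  2.06 -0.06  0.9  -0.69]
```

Call:
{"fn": "move_arm", "kwargs": {
  "motion": [
    [[0, 0, -0.03], [0, 0, 0], -1],
    [[0, 0, -0.055], [0, 0, 0], -1],
    [[0, 0, -0.055], [0, 0, 0], -1],
    [[0, 0, -0.055], [0, 0, 0], -1],
    [[0.005, 0.03, 0], [0, 0, 0], -1],
    [[0.005, 0.05, 0], [0, 0, 0], -1],
    [[0.005, 0.05, 0], [0, 0, 0], -1],
    [[0.005, 0.05, 0], [0, 0, 0], -1],
    [[0.005, 0.05, 0], [0, 0, 0], -1],
    [[0.005, 0.05, 0], [0, 0, 0], -1],
    [[0, 0.023, 0], [0, 0, 0], -1],
    [[0, 0, 0], [0, 0, 0], -1]
  ]
}}

```text
clock: 4.45
position: [0.6071, 0.3017, 0.1969]
ee_rot: [0.708, 0.706, 0.0, 0.001]
ft_force: [-0.3, -0.2, -1.5]
grip_width: 0.514
grasp_force: 39.0
```

```bash
python3 to.py .606 .304 .066
python3 - <<'E'
from h import *
shot("top","t2")
im=cv2.imread("pics/t2_raw.png"); a=cv2.resize(im[120:260,170:330],None,fx=4,fy=4,interpolation=cv2.INTER_CUBIC); cv2.imwrite("pics/t2.png",a)
shot("wrist","w2"); print(proj("wrist",[.606,.301,.04]),proj("wrist",[.6114,.2235,.04]),proj("wrist",[.4442,.1427,.04]))
E
```

```text
t 4.45 p [0.6071 0.3017 0.1969] shift [ 0.0032 -0.0016  0.1745] rows 2.9 turn [ 0.0014  0.0011 -0.004 ] width 0.514 gf 39.0 j [-0.78  0.48  0.36  1.37 -0.17  1.32 -0.42]
[316.86230626 189.39031833] [322.148893   262.23054238] [170.50472211 328.27753058]
```

View pics/w2.png

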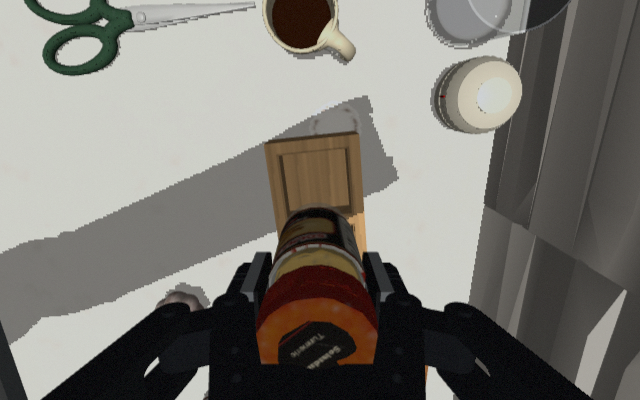

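The socket appears at (316,183), against a prediction of (317,189), so it is consistent to about 5 mm. The garlic disagrees more, so I'll check the top view.

View pics/t2.png

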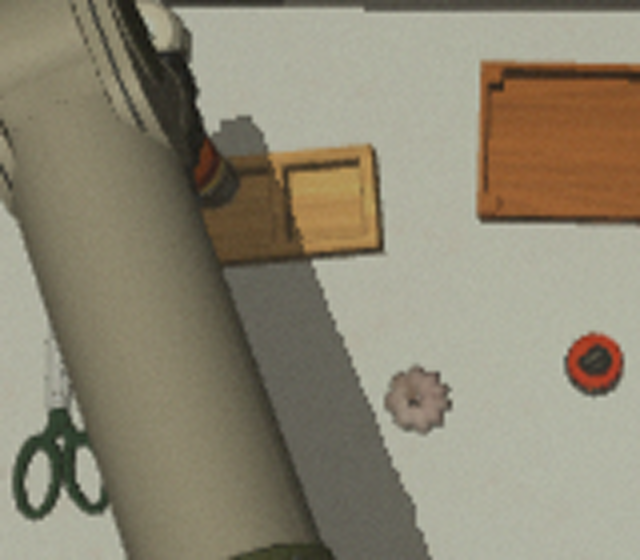

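Run:
```python
from h import *
c=cal("wrist");print(-c["R"].T@c["t"],c["R"].round(2).tolist(),c["fx"],c["cx"],c["cy"])
# garlic silhouettes: top & side
for n in("top0","side0"):
    im=cv2.imread(f"pics/{n}_raw.png"); n=n[:-1]
    g=proj(n,[.444,.143,.028]); print(n,g)
    print(n,"edges garlic r28 top/bottom",[proj(n,[.444,.143+s*.0,.028+t]).round(1) for s,t in((0,-.028),(0,.028))])
```

```text
[0.60545313 0.37967435 0.33919922] [[1.0, -0.0, 0.0], [-0.0, -0.95, 0.3], [0.0, -0.3, -0.95]] 322.59148868328856 316.60023929171496 204.88248125837868
top [274.32959193 220.03065109]
top edges garlic r28 top/bottom [array([275.2, 220.5]), array([273.4, 219.5])]
side [302.64777327 172.60387851]
side edges garlic r28 top/bottom [array([302.7, 179.6]), array([302.6, 165.4])]
```

Call:
{"fn": "move_arm", "kwargs": {
  "motion": [
    [[0.007, -0.001, 0.02], [0, 0, 0], -1],
    [[0, 0, 0.045], [0, 0, 0], -1],
    [[0, 0, 0.045], [0, 0, 0], -1],
    [[0, 0, 0.03], [0, 0, 0], -1],
    [[0, 0, 0.015], [0, 0, 0], -1],
    [[0, 0, 0], [0, 0, 0], -1],
    [[0, 0, 0], [0, 0, 0], -1]
  ]
}}

```text
clock: 5.25
position: [0.6045, 0.3086, 0.0817]
ee_rot: [0.707, 0.707, 0.001, 0.0]
ft_force: [-0.2, 0.2, -0.4]
grip_width: 0.507
grasp_force: 39.0
```

```bash
python3 to.py .606 .307 .063
python3 - <<'E'
from h import *
shot("side","s3"); im=cv2.imread("pics/s3_raw.png"); cv2.imwrite("pics/s3.png",cv2.resize(im[100:200,270:410],None,fx=5,fy=5,interpolation=cv2.INTER_CUBIC))
E
```

```text
t 5.25 p [0.6045 0.3086 0.0817] shift [-0.0021  0.002   0.0249] rows 0.4 turn [ 0.0014 -0.0012 -0.001 ] width 0.507 gf 39.0 j [-0.78  0.57  0.33  1.49 -0.2   1.12 -0.41]
```

View pics/s3.png

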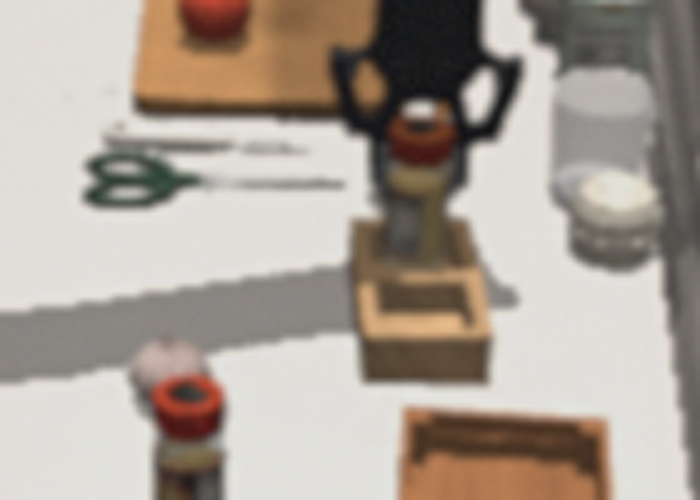

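The jar is entering the rear socket near its centre at about (415,240). I'll lower it.

Call:
{"fn": "move_arm", "kwargs": {
  "motion": [
    [[-0.002, 0.001, 0.01], [0, 0, 0], -1],
    [[0, 0, 0.01], [0, 0, 0], -1],
    [[0, 0, 0.004], [0, 0, 0], -1],
    [[0, 0, 0], [0, 0, 0], -1],
    [[0, 0, 0], [0, 0, 0], -1]
  ]
}}

```text
clock: 5.8
position: [0.605, 0.3064, 0.0626]
ee_rot: [0.708, 0.707, -0.0, -0.0]
ft_force: [-1.1, -0.6, 1.8]
grip_width: 0.511
grasp_force: 39.2
```

Call:
{"fn": "move_arm", "kwargs": {
  "motion": [
    [[0, 0, 0], [0, 0, 0], 0.6],
    [[0, 0, 0], [0, 0, 0], 0.8],
    [[0, 0, 0], [0, 0, 0], 1],
    [[0, 0, 0], [0, 0, 0], 1],
    [[0, 0, -0.03], [0, 0, 0], 1],
    [[0, 0, -0.05], [0, 0, 0], 1],
    [[0, 0, -0.05], [0, 0, 0], 1],
    [[0, 0, -0.04], [0, 0, 0], 1],
    [[-0.06, -0.02, 0], [0, 0, 0], 1],
    [[-0.06, -0.026, 0], [0, 0, 0], 1],
    [[-0.06, -0.026, 0], [0, 0, 0], 1],
    [[-0.06, -0.026, 0], [0, 0, 0], 1]
  ]
}}

```text
clock: 7.0
position: [0.5304, 0.1249, 0.1901]
ee_rot: [0.707, 0.707, 0.0, 0.0]
ft_force: [1.7, -1.0, 0.2]
grip_width: 0.997
grasp_force: 0.0
```

Call:
{"fn": "move_arm", "kwargs": {
  "motion": [
    [[-0.06, -0.026, 0], [0, 0, 0], 1],
    [[-0.06, -0.026, 0], [0, 0, 0], 1],
    [[-0.04, -0.026, 0], [0, 0, 0], 1],
    [[0, 0, 0], [0, 0, 0], 1],
    [[0, 0, 0], [0, 0, 0], 1]
  ]
}}

```text
clock: 7.5
position: [0.4726, 0.0064, 0.1905]
ee_rot: [0.708, 0.706, 0.001, -0.0]
ft_force: [-0.7, 1.2, -0.1]
grip_width: 1.0
grasp_force: 0.0
```

```bash
python3 to.py .473 -.003 .051
python3 - <<'E'
from h import *
for n in("top","side"): shot(n,n+"4")
a=cv2.resize(cv2.imread("pics/side4_raw.png")[100:220,270:410],None,fx=4,fy=4,interpolation=cv2.INTER_CUBIC)
b=cv2.imread("pics/top4_raw.png")[130:230,200:260]; b=cv2.resize(b,None,fx=4,fy=4,interpolation=cv2.INTER_CUBIC); b=np.pad(b,((0,80),(0,0),(0,0)))
cv2.imwrite("pics/m4.png",np.hstack([a,b]))
E
```

```text
t 7.5 p [0.4726 0.0064 0.1905] shift [-0.0127  0.0003  0.1859] rows 3.1 turn [ 0.0013 -0.0016 -0.0032] width 1.0 gf 0.0 j [-0.6   0.    0.49  1.93 -0.    1.21 -0.1 ]
```

View pics/m4.png

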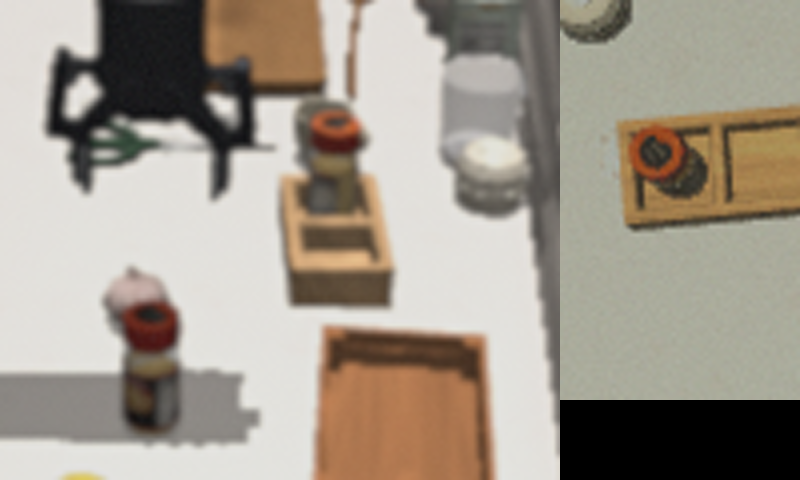

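Jar A stands upright in the left socket, with its cap at (657,153) in the right panel. I'll check its position against the block, and look at jar B.

Run:
```python
from h import *
print(px("top",97/4+200-.4,153/4+130-.4,.116).round(4))
im=cv2.imread("pics/top0_raw.png"); hsv=cv2.cvtColor(im,cv2.COLOR_BGR2HSV)
def blob(lo,hi,box,z):
    u0,v0,u1,v1=box; m=cv2.inRange(hsv[v0:v1,u0:u1],lo,hi); (u,v),r=cv2.minEnclosingCircle(cv2.findNonZero(m)); 
    M=cv2.moments(m,True); print(px("top",u+u0,v+v0,z).round(4),r,px("top",M["m10"]/M["m00"]+u0,M["m01"]/M["m00"]+v0,z).round(4),"ang",np.degrees(.5*np.arctan2(2*M["mu11"],M["mu20"]-M["mu02"])).round(1))
blob((0,120,60),(14,255,255),(305,195,335,225),.106)
blob((20,120,60),(35,255,255),(340,205,380,240),.026)
blob((36,80,30),(75,255,255),(385,230,415,260),.021)
```

```text
[0.6044 0.2986 0.116 ]
[ 0.4725 -0.0047  0.106 ] 7.055385589599609 [ 0.4726 -0.0043  0.106 ] ang -77.4
[ 0.4418 -0.1418  0.026 ] 10.547611236572266 [ 0.4416 -0.1418  0.026 ] ang -29.7
[ 0.3726 -0.2752  0.021 ] 7.382511615753174 [ 0.3726 -0.2755  0.021 ] ang 25.9
```

Call:
{"fn": "move_arm", "kwargs": {
  "motion": [
    [[-0.0127, 0, 0.02], [0, 0, 0], 1],
    [[0, 0, 0.045], [0, 0, 0], 1],
    [[0, 0, 0.045], [0, 0, 0], 1],
    [[0, 0, 0.045], [0, 0, 0], 1],
    [[0, 0, 0.031], [0, 0, 0], 1],
    [[0, 0, 0], [0, 0, 0], 1],
    [[0, 0, 0], [0, 0, 0], -1],
    [[0, 0, 0], [0, 0, 0], -1],
    [[0, 0, 0], [0, 0, 0], -1],
    [[0, 0, 0], [0, 0, 0], -1],
    [[0, 0, 0], [0, 0, 0], -1],
    [[0, 0, 0], [0, 0, 0], -1]
  ],
  "newtons": 40
}}

```text
clock: 8.8
position: [0.474, -0.0026, 0.0519]
ee_rot: [0.707, 0.707, 0.001, 0.001]
ft_force: [-0.2, 0.2, 6.8]
grip_width: 0.507
grasp_force: 40.6
```

```bash
python3 to.py .6115 .226 .2
```

```text
t 8.8 p [ 0.474  -0.0026  0.0519] shift [ 0.3051  0.1836 -0.1966] rows 6.8 turn [ 0.0036 -0.0013 -0.0013] width 0.507 gf 40.6 j [-0.55  0.2   0.51  2.07 -0.13  0.9   0.02]
```

Call:
{"fn": "move_arm", "kwargs": {
  "motion": [
    [[0, 0, -0.03], [0, 0, 0], -1],
    [[0, 0, -0.055], [0, 0, 0], -1],
    [[0, 0, -0.055], [0, 0, 0], -1],
    [[0, 0, -0.055], [0, 0, 0], -1],
    [[0.03, 0.018, 0], [0, 0, 0], -1],
    [[0.05, 0.03, 0], [0, 0, 0], -1],
    [[0.05, 0.03, 0], [0, 0, 0], -1],
    [[0.05, 0.03, 0], [0, 0, 0], -1],
    [[0.05, 0.03, 0], [0, 0, 0], -1],
    [[0.05, 0.03, 0], [0, 0, 0], -1],
    [[0.025, 0.0156, 0], [0, 0, 0], -1],
    [[0, 0, 0], [0, 0, 0], -1]
  ]
}}

```text
clock: 10.0
position: [0.6106, 0.2297, 0.196]
ee_rot: [0.706, 0.708, -0.0, -0.0]
ft_force: [-0.2, -0.3, -1.0]
grip_width: 0.507
grasp_force: 41.1
```

Call:
{"fn": "move_arm", "kwargs": {
  "motion": [
    [[0, 0, 0.045], [0, 0, 0], -1],
    [[0, 0, 0.045], [0, 0, 0], -1],
    [[0, 0, 0.04], [0, 0, 0], -1],
    [[0, 0, 0.02], [0, 0, 0], -1],
    [[0, 0, 0], [0, 0, 0], -1],
    [[0, 0, 0], [0, 0, 0], -1]
  ]
}}

```text
clock: 10.6
position: [0.6113, 0.2256, 0.0857]
ee_rot: [0.708, 0.707, 0.001, 0.0]
ft_force: [0.4, 0.3, 0.4]
grip_width: 0.503
grasp_force: 41.1
```

```bash
python3 to.py .612 .226 .0625
```

```text
t 10.6 p [0.6113 0.2256 0.0857] shift [0.0005 0.0009 0.031 ] rows 0.5 turn [ 0.0017 -0.0007 -0.0019] width 0.503 gf 41.1 j [-0.71  0.52  0.38  1.57 -0.21  1.1  -0.28]
```

Call:
{"fn": "move_arm", "kwargs": {
  "motion": [
    [[0, 0, 0.01], [0, 0, 0], -1],
    [[0, 0, 0.01], [0, 0, 0], -1],
    [[0, 0, 0.007], [0, 0, 0], -1],
    [[0, 0, 0.003], [0, 0, 0], -1],
    [[0, 0, 0], [0, 0, 0], -1],
    [[0, 0, 0], [0, 0, 0], -1]
  ]
}}

```text
clock: 11.2
position: [0.6106, 0.2257, 0.062]
ee_rot: [0.707, 0.707, 0.0, -0.0]
ft_force: [-2.2, -1.3, 2.7]
grip_width: 0.509
grasp_force: 41.3
```

Call:
{"fn": "move_arm", "kwargs": {
  "motion": [
    [[0, 0, 0], [0, 0, 0], 0.6],
    [[0, 0, 0], [0, 0, 0], 0.8],
    [[0, 0, 0], [0, 0, 0], 1],
    [[0, 0, 0], [0, 0, 0], 1],
    [[0, 0, -0.03], [0, 0, 0], 1],
    [[0, 0, -0.05], [0, 0, 0], 1],
    [[0, 0, -0.05], [0, 0, 0], 1],
    [[0, 0, -0.03], [0, 0, 0], 1],
    [[-0.028, -0.056, 0], [0, 0, 0], 1],
    [[-0.028, -0.056, 0], [0, 0, 0], 1],
    [[-0.028, -0.056, 0], [0, 0, 0], 1],
    [[-0.028, -0.056, 0], [0, 0, 0], 1]
  ]
}}

```text
clock: 12.4
position: [0.4409, 0.1411, 0.1815]
ee_rot: [0.707, 0.707, 0.0, 0.0]
ft_force: [-0.1, 0.5, 1.6]
grip_width: 0.998
grasp_force: 0.0
```

```bash
python3 to.py .4442 .1435 .008
python3 - <<'E'
from h import *
for n in("top","side"): shot(n,n+"5")
a=cv2.resize(cv2.imread("pics/side5_raw.png")[100:220,270:410],None,fx=4,fy=4,interpolation=cv2.INTER_CUBIC)
b=cv2.imread("pics/top5_raw.png")[130:230,200:260]; b=cv2.resize(b,None,fx=4,fy=4,interpolation=cv2.INTER_CUBIC); b=np.pad(b,((0,80),(0,0),(0,0)))
cv2.imwrite("pics/m5.png",np.hstack([a,b]))
E
```

```text
t 12.4 p [0.4409 0.1411 0.1815] shift [0.0032 0.0043 0.2314] rows 3.9 turn [ 0.0002 -0.0001 -0.0012] width 0.998 gf 0.0 j [-0.82 -0.01  0.41  1.96  0.    1.19 -0.41]
```

View pics/m5.png

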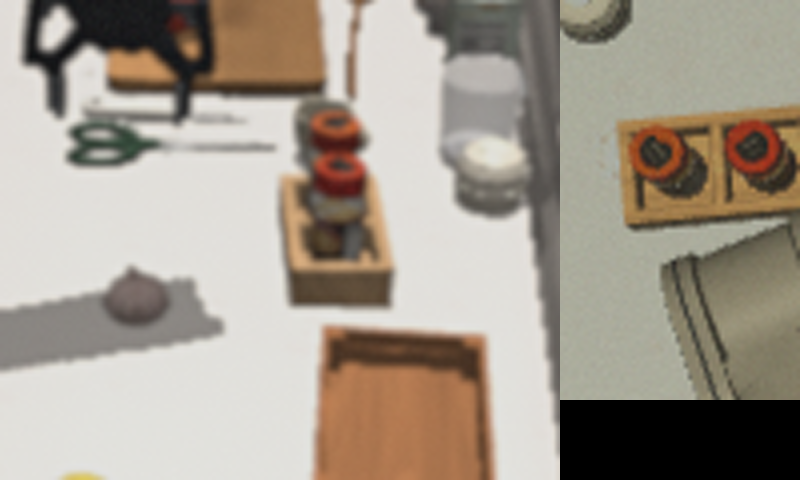

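Both jars stand upright in their sockets, with caps at (657,153) and (753,147). Garlic next.

Call:
{"fn": "move_arm", "kwargs": {
  "motion": [
    [[0.003, 0.004, 0.03], [0, 0, 0], 1],
    [[0, 0, 0.055], [0, 0, 0], 1],
    [[0, 0, 0.055], [0, 0, 0], 1],
    [[0, 0, 0.055], [0, 0, 0], 1],
    [[0, 0, 0.033], [0, 0, 0], 1],
    [[0, 0, 0], [0, 0, 0], 1],
    [[0, 0, 0], [0, 0, 0], -1],
    [[0, 0, 0], [0, 0, 0], -1],
    [[0, 0, 0], [0, 0, 0], -1],
    [[0, 0, 0], [0, 0, 0], -1],
    [[0, 0, 0], [0, 0, 0], -1],
    [[0, 0, 0], [0, 0, 0], -1]
  ],
  "newtons": 25
}}

```text
clock: 13.7
position: [0.447, 0.1448, 0.0129]
ee_rot: [0.708, 0.707, 0.002, 0.0]
ft_force: [-0.8, -0.8, 5.2]
grip_width: 0.636
grasp_force: 25.0
```

Call:
{"fn": "move_arm", "kwargs": {
  "motion": [
    [[0, 0, -0.03], [0, 0, 0], -1],
    [[0, 0, -0.05], [0, 0, 0], -1],
    [[0, 0, -0.05], [0, 0, 0], -1],
    [[0, 0, -0.05], [0, 0, 0], -1],
    [[-0.03, 0.012, -0.02], [0, 0, 0], -1],
    [[-0.055, 0.024, 0], [0, 0, 0], -1],
    [[-0.055, 0.024, 0], [0, 0, 0], -1],
    [[-0.055, 0.024, 0], [0, 0, 0], -1],
    [[-0.055, 0.024, 0], [0, 0, 0], -1],
    [[-0.055, 0.024, 0], [0, 0, 0], -1],
    [[-0.055, 0.024, 0], [0, 0, 0], -1],
    [[-0.055, 0.024, 0], [0, 0, 0], -1]
  ]
}}

```text
clock: 14.9
position: [0.5813, -0.1687, 0.1625]
ee_rot: [0.707, 0.707, 0.001, 0.001]
ft_force: [1.1, 0.4, 0.8]
grip_width: 0.64
grasp_force: 26.7
```

```bash
python3 to.py .612 -.244 .03
```

```text
t 14.9 p [ 0.5813 -0.1687  0.1625] shift [-0.1004  0.0405  0.1768] rows 3.5 turn [ 0.0034 -0.0007 -0.0004] width 0.64 gf 26.7 j [-0.33  0.38  0.68  1.64 -0.26  1.21  0.41]
```

Call:
{"fn": "move_arm", "kwargs": {
  "motion": [
    [[-0.05, 0.02, 0], [0, 0, 0], -1],
    [[-0.05, 0.02, 0], [0, 0, 0], -1],
    [[0, 0, 0.03], [0, 0, 0], -1],
    [[0, 0, 0.045], [0, 0, 0], -1],
    [[0, 0, 0.045], [0, 0, 0], -1],
    [[0, 0, 0.035], [0, 0, 0], -1],
    [[0, 0, 0.02], [0, 0, 0], -1],
    [[0, 0, 0.008], [0, 0, 0], -1],
    [[0, 0, 0], [0, 0, 0], -1],
    [[0, 0, 0], [0, 0, 0], -1]
  ]
}}

```text
clock: 15.9
position: [0.611, -0.2427, 0.0252]
ee_rot: [0.707, 0.707, 0.001, 0.001]
ft_force: [1.1, -0.1, -0.6]
grip_width: 0.636
grasp_force: 26.7
```

```bash
python3 to.py .612 -.244 .02
```

```text
t 15.9 p [ 0.611  -0.2427  0.0252] shift [-0.0018  0.0013  0.0069] rows 0.1 turn [ 0.0028  0.0007 -0.0014] width 0.636 gf 26.7 j [-0.13  0.65  0.61  1.6  -0.42  1.02  0.6 ]
```

Call:
{"fn": "move_arm", "kwargs": {
  "motion": [
    [[0, 0, 0.005], [0, 0, 0], -1],
    [[0, 0, 0.002], [0, 0, 0], -1],
    [[0, 0, 0], [0, 0, 0], -1],
    [[0, 0, 0], [0, 0, 0], 0.4],
    [[0, 0, 0], [0, 0, 0], 0.55],
    [[0, 0, 0], [0, 0, 0], 0.55],
    [[0, 0, -0.02], [0, 0, 0], 0.55],
    [[0, 0, -0.05], [0, 0, 0], 0.55],
    [[0, 0, -0.05], [0, 0, 0], 1],
    [[0, 0, -0.05], [0, 0, 0], 1],
    [[0, 0, 0], [0, 0, -0.1667], 1],
    [[0, 0, 0], [0, 0, -0.1667], 1]
  ]
}}

```text
clock: 17.1
position: [0.6108, -0.2427, 0.1486]
ee_rot: [0.607, 0.795, 0.001, 0.002]
ft_force: [-0.4, 0.0, -0.9]
grip_width: 0.994
grasp_force: 0.0
```

Call:
{"fn": "move_arm", "kwargs": {
  "motion": [
    [[0, 0, 0], [0, 0, -0.1667], 1],
    [[0, 0, 0], [0, 0, -0.1667], 1],
    [[0, 0, 0], [0, 0, 0], 1]
  ]
}}

```text
clock: 17.4
position: [0.6101, -0.2427, 0.147]
ee_rot: [0.5, 0.866, 0.0, 0.001]
ft_force: [0.3, 0.1, 0.5]
grip_width: 1.0
grasp_force: 0.0
```

```bash
python3 to.py .4418 -.1405 .15 30
python3 - <<'E'
from h import *
shot("side","side6"); 
cv2.imwrite("pics/m6.png",cv2.resize(cv2.imread("pics/side6_raw.png")[200:340,230:420],None,fx=4,fy=4,interpolation=cv2.INTER_CUBIC))
E
```

```text
t 17.4 p [ 0.6101 -0.2427  0.147 ] shift [ 0.2302 -0.1261 -0.0043] rows 4.4 turn [0.0012 0.0008 0.0007] width 1.0 gf 0.0 j [-0.1   0.5   0.56  1.5  -0.28  1.22  1.03]
```

View pics/m6.png

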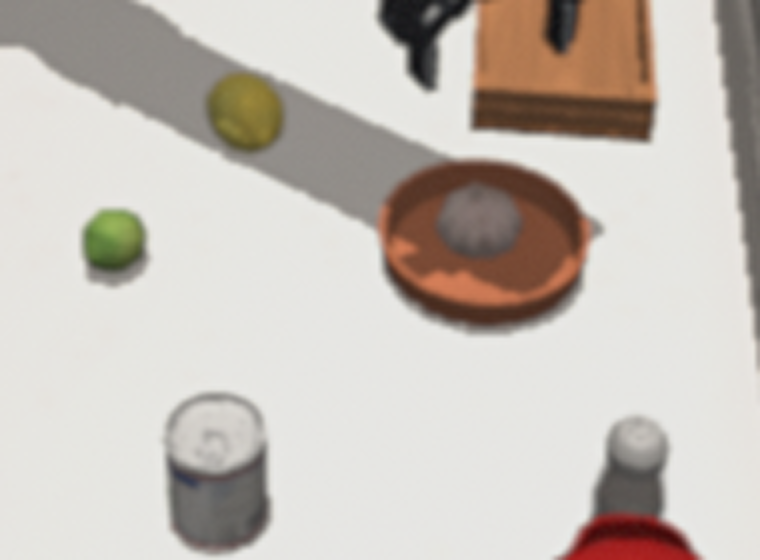

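The garlic sits in the dish at (480,220). The lemon at (245,112) and the lime at (114,240) have not moved.

Call:
{"fn": "move_arm", "kwargs": {
  "motion": [
    [[0.046, -0.0252, 0], [0, 0, 0], 1],
    [[0.046, -0.0252, 0], [0, 0, 0], 1],
    [[0.046, -0.0252, 0], [0, 0, 0], 1],
    [[0.046, -0.0252, 0], [0, 0, 0], 1],
    [[0.046, -0.0252, 0], [0, 0, 0], 1],
    [[0, 0, 0.04], [0, 0, 0], 1],
    [[0, 0, 0.05], [0, 0, 0], 1],
    [[0, 0, 0.05], [0, 0, 0], 1],
    [[0, 0, 0], [0, 0, 0], 1],
    [[0, 0, 0], [0, 0, 0], 1]
  ]
}}

```text
clock: 18.45
position: [0.442, -0.1404, 0.0416]
ee_rot: [0.502, 0.865, -0.0, -0.0]
ft_force: [0.0, -0.2, -0.1]
grip_width: 1.002
grasp_force: 0.0
```

```bash
python3 to.py .4418 -.1405 .009 30
```

```text
t 18.45 p [ 0.442  -0.1404  0.0416] shift [ 0.     -0.0003  0.0434] rows 0.7 turn [-0.0013 -0.0002 -0.005 ] width 1.002 gf 0.0 j [-0.32  0.21  0.57  2.1  -0.15  0.87  0.86]
```

Call:
{"fn": "move_arm", "kwargs": {
  "motion": [
    [[0, 0, 0.025], [0, 0, 0], 1],
    [[0, 0, 0.018], [0, 0, 0], 1],
    [[0, 0, 0], [0, 0, 0], 1],
    [[0, 0, 0], [0, 0, 0], -1],
    [[0, 0, 0], [0, 0, 0], -1],
    [[0, 0, 0], [0, 0, 0], -1],
    [[0, 0, 0], [0, 0, 0], -1],
    [[0, 0, 0], [0, 0, 0], -1],
    [[0, 0, 0], [0, 0, 0], -1],
    [[0, 0, 0], [0, 0, 0], -1]
  ],
  "newtons": 25
}}

```text
clock: 19.45
position: [0.4427, -0.1401, 0.0096]
ee_rot: [0.501, 0.866, 0.0, 0.0]
ft_force: [-2.9, 0.1, 9.4]
grip_width: 0.579
grasp_force: 24.3
```

Call:
{"fn": "move_arm", "kwargs": {
  "motion": [
    [[0, 0, -0.02], [0, 0, 0], -1],
    [[0, 0, -0.05], [0, 0, 0], -1],
    [[0, 0, -0.05], [0, 0, 0], -1],
    [[0, 0, -0.05], [0, 0, 0], -1],
    [[0, 0, 0], [0, 0, 0.1667], -1],
    [[0, 0, 0], [0, 0, 0.1667], -1],
    [[0, 0, 0], [0, 0, 0.1667], -1],
    [[0, 0, 0], [0, 0, 0.1667], -1],
    [[0, 0, 0], [0, 0, 0], -1]
  ]
}}

```text
clock: 20.35
position: [0.442, -0.14, 0.1364]
ee_rot: [0.708, 0.706, 0.0, 0.0]
ft_force: [-0.6, 0.6, -1.6]
grip_width: 0.574
grasp_force: 26.5
```

```bash
python3 to.py .664 -.055 .14
```

```text
t 20.35 p [ 0.442  -0.14    0.1364] shift [ 0.1144  0.2955 -0.0047] rows 5.3 turn [ 0.0005 -0.0003 -0.0046] width 0.574 gf 26.5 j [-0.38  0.04  0.61  2.02 -0.03  1.09  0.24]
```

Call:
{"fn": "move_arm", "kwargs": {
  "motion": [
    [[0.019, 0.0493, 0], [0, 0, 0], -1],
    [[0.019, 0.0493, 0], [0, 0, 0], -1],
    [[0.019, 0.0493, 0], [0, 0, 0], -1],
    [[0.019, 0.0493, 0], [0, 0, 0], -1],
    [[0.019, 0.0493, 0], [0, 0, 0], -1],
    [[0.019, 0.0493, 0], [0, 0, 0], -1],
    [[0, 0, 0], [0, 0, 0], -1],
    [[0, 0, 0.04], [0, 0, 0], -1],
    [[0, 0, 0.05], [0, 0, 0], -1],
    [[0, 0, 0.04], [0, 0, 0], -1],
    [[0, 0, 0], [0, 0, 0], -1],
    [[0, 0, 0], [0, 0, 0], -1]
  ]
}}

```text
clock: 21.55
position: [0.664, -0.055, 0.0393]
ee_rot: [0.707, 0.707, -0.0, 0.0]
ft_force: [-0.4, -0.5, 0.2]
grip_width: 0.576
grasp_force: 26.6
```

```bash
python3 to.py .664 -.055 .0165
```

```text
t 21.55 p [ 0.664  -0.055   0.0393] shift [ 0.     -0.      0.0304] rows 0.5 turn [-0.0003  0.0003  0.0007] width 0.576 gf 26.6 j [-0.35  0.62  0.5   1.56 -0.33  1.04  0.24]
```

Call:
{"fn": "move_arm", "kwargs": {
  "motion": [
    [[0, 0, 0.015], [0, 0, 0], -1],
    [[0, 0, 0.01], [0, 0, 0], -1],
    [[0, 0, 0.005], [0, 0, 0], -1],
    [[0, 0, 0], [0, 0, 0], -1],
    [[0, 0, 0], [0, 0, 0], 0.25],
    [[0, 0, 0], [0, 0, 0], 0.35],
    [[0, 0, 0], [0, 0, 0], 0.45],
    [[0, 0, 0], [0, 0, 0], 0.45],
    [[0, 0, -0.02], [0, 0, 0], 0.45],
    [[0, 0, -0.05], [0, 0, 0], 0.45],
    [[0, 0, -0.05], [0, 0, 0], 0.6],
    [[0, 0, -0.05], [0, 0, 0], 1]
  ]
}}

```text
clock: 22.75
position: [0.664, -0.0549, 0.1462]
ee_rot: [0.708, 0.707, 0.0, 0.0]
ft_force: [0.2, -0.3, -0.1]
grip_width: 0.941
grasp_force: 0.0
```

Call:
{"fn": "move_arm", "kwargs": {
  "motion": [
    [[-0.0327, -0.0432, 0], [0, 0, 0], 1],
    [[-0.0327, -0.0432, 0], [0, 0, 0], 1],
    [[-0.0327, -0.0432, 0], [0, 0, 0], 1],
    [[-0.0327, -0.0432, 0], [0, 0, 0], 1],
    [[-0.0327, -0.0432, 0], [0, 0, 0], 1],
    [[-0.0327, -0.0432, 0], [0, 0, 0], 1],
    [[-0.0327, -0.0432, 0], [0, 0, 0], 1],
    [[-0.0327, -0.0432, 0], [0, 0, 0], 1],
    [[-0.0327, -0.0432, 0], [0, 0, 0], 1],
    [[0, 0, 0], [0, 0, 0], 1],
    [[0, 0, 0], [0, 0, 0], 1]
  ]
}}

```text
clock: 23.85
position: [0.3721, -0.2756, 0.1445]
ee_rot: [0.708, 0.706, 0.001, 0.001]
ft_force: [0.1, 0.5, 0.1]
grip_width: 1.001
grasp_force: 0.0
```

```bash
python3 to.py .3735 -.275 .007
python3 - <<'E'
from h import *
shot("side","side7"); shot("top","top7")
a=cv2.resize(cv2.imread("pics/side7_raw.png")[150:290,230:420],None,fx=4,fy=4,interpolation=cv2.INTER_CUBIC)
cv2.imwrite("pics/m7.png",a)
E
```

```text
t 23.85 p [ 0.3721 -0.2756  0.1445] shift [0.0006 0.0014 0.1833] rows 3.1 turn [ 0.0028 -0.0009 -0.0042] width 1.001 gf 0.0 j [-0.18  0.03  0.74  2.02 -0.02  1.11  0.57]
```

View pics/m7.png

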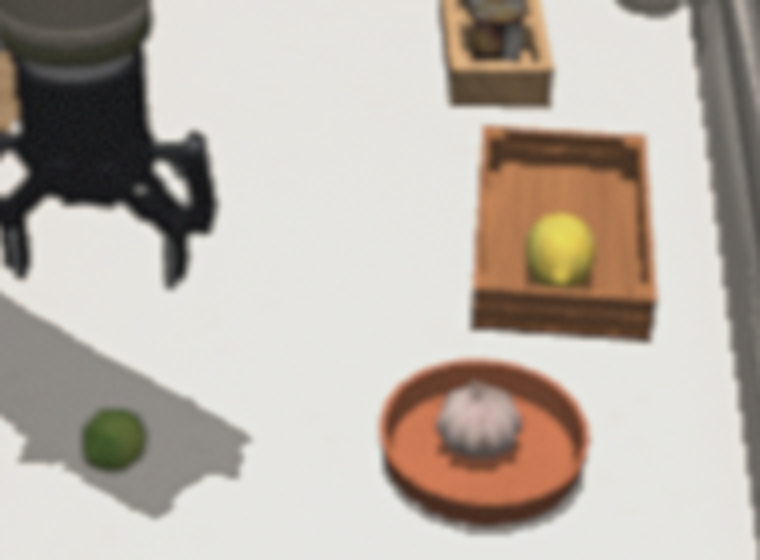

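The lemon lies lengthwise in the crate at (560,248). The lime at (114,440) is unmoved, with its axis about 20° off y.

Call:
{"fn": "move_arm", "kwargs": {
  "motion": [
    [[0.0006, 0.0014, 0.03], [0, 0, 0.148], 1],
    [[0, 0, 0.05], [0, 0, 0.148], 1],
    [[0, 0, 0.05], [0, 0, 0.148], 1],
    [[0, 0, 0.03], [0, 0, 0], 1],
    [[0, 0, 0.02], [0, 0, 0], 1],
    [[0, 0, 0], [0, 0, 0], 1],
    [[0, 0, 0], [0, 0, 0], 1]
  ]
}}

```text
clock: 24.65
position: [0.3739, -0.2744, 0.0088]
ee_rot: [0.819, 0.574, -0.0, -0.0]
ft_force: [-0.2, -0.4, -0.6]
grip_width: 1.001
grasp_force: 0.0
```

```bash
python3 to.py .3735 -.275 .005 -20
```

```text
t 24.65 p [ 0.3739 -0.2744  0.0088] shift [-0.0009 -0.0002  0.0051] rows 0.1 turn [-0.0005  0.0004  0.0005] width 1.001 gf 0.0 j [-0.11  0.3   0.72  2.12 -0.27  0.81  0.43]
```

Call:
{"fn": "move_arm", "kwargs": {
  "motion": [
    [[0, 0, 0.005], [0, 0, 0], 1],
    [[0, 0, 0], [0, 0, 0], -1],
    [[0, 0, 0], [0, 0, 0], -1],
    [[0, 0, 0], [0, 0, 0], -1],
    [[0, 0, 0], [0, 0, 0], -1],
    [[0, 0, 0], [0, 0, 0], -1],
    [[0, 0, 0], [0, 0, 0], -1],
    [[0, 0, 0], [0, 0, 0], -1],
    [[0, 0, 0], [0, 0, 0], -1]
  ],
  "newtons": 25
}}

```text
clock: 25.55
position: [0.3735, -0.2747, 0.0053]
ee_rot: [0.819, 0.573, 0.0, 0.0]
ft_force: [-1.9, 0.6, 6.2]
grip_width: 0.475
grasp_force: 24.4
```

Call:
{"fn": "move_arm", "kwargs": {
  "motion": [
    [[0, 0, -0.02], [0, 0, 0], -1],
    [[0, 0, -0.05], [0, 0, 0], -1],
    [[0, 0, -0.05], [0, 0, 0], -1],
    [[0, 0, -0.06], [0, 0, 0], -1],
    [[0, 0, 0], [0, 0, -0.148], -1],
    [[0, 0, 0], [0, 0, -0.148], -1],
    [[0, 0, 0], [0, 0, -0.148], -1],
    [[0, 0, 0], [0, 0, 0], -1]
  ]
}}

```text
clock: 26.35
position: [0.3732, -0.2746, 0.1399]
ee_rot: [0.707, 0.707, 0.0, 0.0]
ft_force: [-0.4, 0.0, 0.1]
grip_width: 0.47
grasp_force: 25.5
```

```bash
python3 to.py .664 .044 .14
```

```text
t 26.35 p [ 0.3732 -0.2746  0.1399] shift [4.246e-01 3.880e-01 2.000e-04] rows 9.6 turn [ 0.0005 -0.0004  0.0008] width 0.47 gf 25.5 j [-0.23  0.03  0.79  2.02 -0.03  1.1   0.58]
```

Call:
{"fn": "move_arm", "kwargs": {
  "motion": [
    [[0.0425, 0.0388, 0], [0, 0, 0], -1],
    [[0.0425, 0.0388, 0], [0, 0, 0], -1],
    [[0.0425, 0.0388, 0], [0, 0, 0], -1],
    [[0.0425, 0.0388, 0], [0, 0, 0], -1],
    [[0.0425, 0.0388, 0], [0, 0, 0], -1],
    [[0.0425, 0.0388, 0], [0, 0, 0], -1],
    [[0.0425, 0.0388, 0], [0, 0, 0], -1],
    [[0.0425, 0.0388, 0], [0, 0, 0], -1],
    [[0.0425, 0.0388, 0], [0, 0, 0], -1],
    [[0.0425, 0.0388, 0], [0, 0, 0], -1],
    [[0, 0, 0], [0, 0, 0], -1]
  ]
}}

```text
clock: 27.45
position: [0.6666, 0.0508, 0.1382]
ee_rot: [0.706, 0.708, 0.0, -0.001]
ft_force: [-1.3, 0.7, -0.9]
grip_width: 0.472
grasp_force: 25.6
```

Call:
{"fn": "move_arm", "kwargs": {
  "motion": [
    [[0, 0, 0.04], [0, 0, 0], -1],
    [[0, 0, 0.05], [0, 0, 0], -1],
    [[0, 0, 0.04], [0, 0, 0], -1],
    [[0, 0, 0.02], [0, 0, 0], -1],
    [[0, 0, 0], [0, 0, 0], -1],
    [[0, 0, 0], [0, 0, 0], -1]
  ]
}}

```text
clock: 28.05
position: [0.6653, 0.0435, 0.0285]
ee_rot: [0.708, 0.706, 0.0, 0.0]
ft_force: [-0.2, -1.3, 0.1]
grip_width: 0.47
grasp_force: 25.6
```

```bash
python3 to.py .664 .044 .0125
```

```text
t 28.05 p [0.6653 0.0435 0.0285] shift [ 0.0006 -0.0018  0.0213] rows 0.4 turn [ 0.0016  0.0001 -0.0031] width 0.47 gf 25.6 j [-0.49  0.64  0.49  1.56 -0.33  1.02  0.09]
```

Lower, release, and lift clear.

Call:
{"fn": "move_arm", "kwargs": {
  "motion": [
    [[0, 0, 0.01], [0, 0, 0], -1],
    [[0, 0, 0.008], [0, 0, 0], -1],
    [[0, 0, 0.003], [0, 0, 0], -1],
    [[0, 0, 0], [0, 0, 0], -1],
    [[0, 0, 0], [0, 0, 0], 0.05],
    [[0, 0, 0], [0, 0, 0], 0.2],
    [[0, 0, 0], [0, 0, 0], 0.3],
    [[0, 0, 0], [0, 0, 0], 0.3],
    [[0, 0, -0.02], [0, 0, 0], 0.3],
    [[0, 0, -0.05], [0, 0, 0], 0.3],
    [[0, 0, -0.05], [0, 0, 0], 0.3],
    [[0, 0, -0.06], [0, 0, 0], 0.3]
  ]
}}

```text
clock: 29.25
position: [0.664, 0.0435, 0.1483]
ee_rot: [0.708, 0.707, -0.0, -0.0]
ft_force: [0.4, -0.7, 0.3]
grip_width: 0.652
grasp_force: 0.0
```

Call:
{"fn": "move_arm", "kwargs": {
  "motion": [
    [[0, -0.04, -0.03], [0, 0, 0], 0.3],
    [[0, -0.05, 0], [0, 0, 0], 0.3],
    [[0, -0.05, 0], [0, 0, 0], 0.3],
    [[0, -0.05, 0], [0, 0, 0], 0.3],
    [[0, -0.05, 0], [0, 0, 0], 0.3],
    [[0, 0, 0], [0, 0, 0], 0.3],
    [[0, 0, 0], [0, 0, 0], 0.3],
    [[0, 0, 0], [0, 0, 0], 0.3]
  ]
}}

```text
clock: 30.05
position: [0.4856, 0.0439, 0.1699]
ee_rot: [0.708, 0.707, 0.001, 0.0]
ft_force: [1.0, 0.3, 0.7]
grip_width: 0.648
grasp_force: 0.0
```

```bash
python3 to.py .664 .044 .0125
python3 - <<'E'
from h import *
shot("top","top8"); shot("side","side8")
a=cv2.resize(cv2.imread("pics/side8_raw.png")[110:350,250:450],None,fx=2.4,fy=2.4,interpolation=cv2.INTER_CUBIC)
b=cv2.imread("pics/top8_raw.png")[120:260,170:420]; b=cv2.resize(b,None,fx=1.28,fy=1.28); b=np.pad(b,((0,576-b.shape[0]),(0,0),(0,0)))
cv2.imwrite("pics/m8.png",np.hstack([a,b])[:,:800])
E
```

```text
t 30.05 p [0.4856 0.0439 0.1699] shift [0.0004 0.2375 0.2102] rows 5.3 turn [ 0.002  -0.0006 -0.0019] width 0.648 gf 0.0 j [-0.72  0.06  0.56  1.92 -0.04  1.16 -0.15]
```

View pics/m8.png

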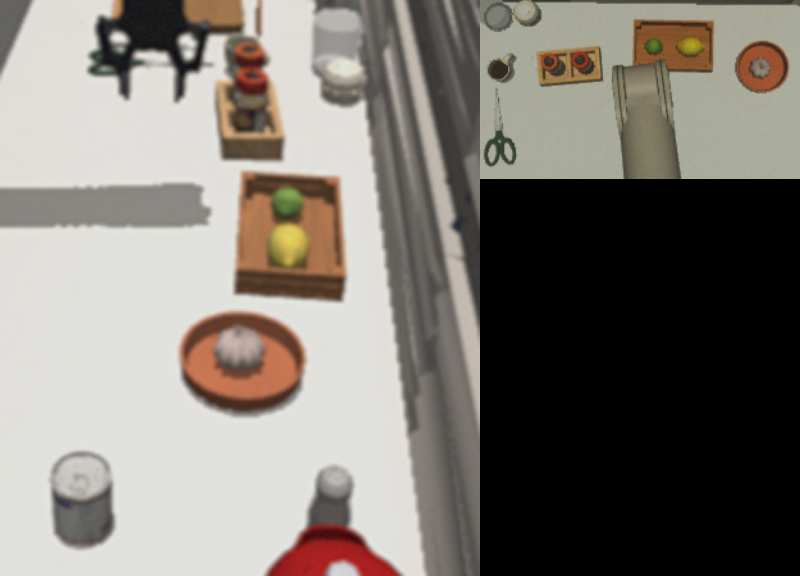

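All five things are placed: the lime (287,203) and lemon (288,245) in the crate, the garlic (240,348) in the dish, and both jars in the block. The tin and cup have not moved, and the arm is clear.

```bash
python3 -c "
from workcell import order; print(order.hand_in())"
```

```text
the job is handed in; nothing more can be done
None
```

The job is handed in at about 30 s on the clock: both jars stand in their sockets, the lemon and lime are in the crate, the garlic is in the dish, and the tin and cup look unmoved in the last pictures; no verdict came back.

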